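Find the thread hand of a gas cylinder cap and hold the cap lifted off

ROBOT

A 6-joint arm with a two-finger parallel gripper is mounted at the origin on a cart in front of the work surface, level with it; the furniture and walls round the work are solid. World frame = base frame: x ahead of the robot, y to its left, z up, the work surface at z = 0. Lengths are in m, angles in rad, forces in N, time in s.
With the tool pointing down it reaches from about 0.375 to 0.9 m from the base axis. Payload 3.1 kg.
Tool frame: the origin (TCP) lies on the centre line of the jaws, within the pads' length; the fingertips stand 14 mm ahead of it and the grasp point (between the pads) lies 5 mm behind it; z points along the fingers, y is the line along which they close (so a half turn about z gives the same grasp; the last joint's range is limited). The gripper opens to 87 mm and grips with 3 to 60 N. Pads are 19 mm wide; open, the fingers measure 117 mm over their backs; the gripper's body (75 mm by 190 mm) begins 51 mm behind the grasp point.
Start: joints at [1.067, 0.527, 1.433, -0, 1.181, -0.178], TCP at [0.199, 0.592, 0.237] pointing down, gripper open.
Joint ranges: [-3.08, 3.08], [-0.75, 2.2], [0.22, 2.44], [-1.43, 4.57], [0, 2.65], [-2.85, 2.85]. Speed limits (rad/s): [2.79, 2.79, 3.14, 3.14, 3.14, 3.14].

INTERFACE

Orientations are given as a unit quaternion [x, y, z, w].
In Python, from rig import robot gives the robot as it stands.
- The arm moves only by the tool move_arm, never from a script. Its argument "commands" is a list of rows, each an object with "hand": the finger opening in cm, from 0 to 8.7; "travel": the shift along the tool's x, y, z in cm, a list of three; "twist": the turn, a rotation vector about the tool's x, y, z in degrees, a list of three. In form: [{"hand": hand, "travel": [dx, dy, dz], "twist": [wx, wy, wz]}, ...]. A call has 1 to 5 rows; each row shifts and turns the commanded pose from where the row before left it, along the tool's axes as they then stand; what a row does not reach is not made up. A row lasts 1/12 s, in which the tool goes at most 41.7 mm and 7.16 degrees, less where a joint would pass 70% of its speed; a pose out of reach is approached as far as the arm can. A call is refused whole if a number of a shift passes 4.17 or a number of a turn 7.16, either way. A call with a gripper value outside its range is refused whole. The fingers move at their own pace and stop on an object; "force" is the grip in N (left out, the last holds). Time passes only in rows, so rows that do not move let the fingers close. It gives the time, the measured TCP pose, the force, the opening and the grip force at its end, in the units of the state.
- robot.get_obs(): the state, without advancing time (a new reading comes with each control period).
- robot.camera(name): name is "scene" or "top" or "wrist"; returns a dict with "frame" (384x512x3 uint8, red, green, blue), "fov_y" (degrees; the focal length in pixels is half the picture's height over the tangent of half this angle, whatever the lens; pixels are square), "cx", "cy" (the principal point, pixels), "extrinsics" (4x4, takes a point from camera to world coordinates); the wrist camera has in their place "T_tool_cam" (4x4, takes a point from camera to tool coordinates, whose origin is the TCP and whose axes are the flange's). Camera axes: x right, y down, z forward; pixel columns grow to the right and rows downward; lengths in m; the calibration is good to about 2 mm. A picture is of the moment at which its call begins: read the wrist's pose just before it. There is no depth.
- robot.hand_in(): hands the job in; it is judged then, once.
The state is a dict: "time": time; "q": joint angles; "joint_velocities": joint speeds; "joint_torque": joint torques, N m; "position": TCP position; "tool_rot": TCP orientation; "ft_force": force on the tool from outside, world axes, zero at the start; "moment": the same for the moment, N m; "grip_width": finger opening in m; "grip_force": force on a finger pad.
Only numpy, scipy, OpenCV 4.12 (cv2) and the standard library are available. Lean on these libraries where they do the work, as an engineer would, in place of code of your own. Each camera call takes 0.05 s, during which the arm holds its last target. There are 200 camera calls.

TASK

Take the orange screw cap off the blue gas cylinder in the wooden caddy. Some of these caps have a right-hand and some a left-hand thread and you cannot see which, so try both ways, unscrew it the way that gives until it is free, lift it straight up and finish still holding it in the gripper, level and at rest, at least ten centimetres above where it was seated. Do not shift or tip the honey jar, the spice jar or the small mug.

Things in the scene. Friction and masses are not known exactly. Their poses are not given: they have to be found in the camera images.
- cap: Loose orange screw cap, 0.05 to 0.1 kg: round ribbed skirt 59 mm across, 27 mm high, with an upright turning bar across its top, 46 mm long, 12 mm wide, spanning 27 to 54 mm above the origin. Origin: centre of its underside, on its axis; z up, y along the bar. Seated it has 2 to 3 mm play. Whether it loosens clockwise or counter-clockwise is drawn anew each time and cannot be seen.
- caddy: Fixed light wooden caddy, 92 x 222 mm, 55 mm high, holding two fixed upright gas cylinders, 68 mm across, shoulders 130 mm above the worktop. Origin: on the worktop under the axis of the blue one, which carries the cap; z up. The grey one, 130 mm along -y, has a fixed white dome (top at 158 mm) and plays no part. The cap's x axis starts within 3 degrees of the caddy's x axis.
- seat (a point): Point on the blue cylinder's axis at its shoulder, 130 mm above the worktop: where the cap's origin sits, over a quick-thread neck 20 mm high. Turned the tightening way the cap jams on a hard stop after 3 to 10 degrees; the loosening way it runs freely, is held down until about 41 degrees from its start, and lifts off anywhere from 48 to 125 degrees (stop at about 135).
- honey_jar: Bystander: loose honey jar with a red lid, 58 x 62 x 86 mm, standing left of the caddy. Origin: centre of its underside.
- spice_jar: Bystander: loose spice jar with a dark lid, 41 mm in diameter, 105 mm high, standing right of the caddy. Origin: centre of its underside.
- small_mug: Bystander: loose striped small mug, 63 x 87 x 52 mm, standing behind the caddy. Origin: centre of its underside.
Things that resemble listed ones, but are neither listed nor needed, are in the scene too. There is more than one size of the cap; the one meant has the size given above.

How it is judged:
On the way:
1. the cap, still seated, has been turned more than 25 degrees the way that gives (angle between the x axis of cap and the x axis of caddy, either way round above 0.44 rad and z of cap in the frame of caddy below 0.142 m), for 0.05 s.
At the end, for the whole second after the job is handed in: The cap is held in the fingers (more than 1 N), its origin more than 80 mm above its seat, tilted less than 0.3 rad, touching nothing of the caddy, at rest (under 0.04 m/s); honey jar, spice jar and small mug within 30 mm of their starts (z of cap in the frame of seat above 0.08 m and angle between cap's own z axis and vertical below 0.3 rad and contact force between the fingers and cap above 1 N and contact force between cap and caddy below 0.1 N and linear speed of cap below 0.04 m/s and distance of each of honey_jar, spice_jar, small_mug from where it was at the start of the episode below 0.03 m); the arm keeps its last pose, push and grip.
It fails at once if a bystander is shifted more than 30 mm or tipped (distance of any of honey_jar, spice_jar, small_mug from where it was at the start of the episode above 0.03 m or angle between any of honey_jar, spice_jar, small_mug's own z axis and vertical above 0.4 rad).
It also fails if it takes over 48 s, if anything falls off the work surface, if the arm or the gripper's body presses on something with over 40 N, if the wrist force passes 120 N, or if a joint passes its speed limit or range.

## Working session

There is one attempt and no reset: what is moved stays moved. The work goes in short steps, Python scripts to look and compute and a tool call to move; the robot and the scene stay as the last step left them, time stands still between calls to the robot, and variables do not carry over. Pictures are saved under pics/ and viewed, at most 10 in all, crops included, and the job is handed in when it is done.

Besides the shell and the picture viewer there is one more tool, called as name([rows], argument=value, ...), one row to a line, values as JSON. move_arm: Moves the arm, as the interface text tells. Its arguments: {"type":"object","properties":{"commands":{"type":"array"},"force":{"type":"number"}},"required":["commands"]}

```bash
mkdir -p pics; cat > h.py <<'E'
import numpy as np,cv2,os
from rig import robot
def cam(n):
    o=robot.get_obs(); c=robot.camera(n); f=c["frame"]
    F=f.shape[0]/2/np.tan(np.radians(c["fov_y"])/2)
    if n=="wrist":
        from scipy.spatial.transform import Rotation as R
        T=np.eye(4);T[:3,:3]=R.from_quat(o["tool_rot"]).as_matrix();T[:3,3]=o["position"];E=T@np.array(c["T_tool_cam"])
    else:E=np.array(c["extrinsics"])
    return f,F,c["cx"],c["cy"],E
def ray(C,u,v):
    f,F,cx,cy,E=C
    d=E[:3,:3]@np.array([(u-cx)/F,(v-cy)/F,1]);return E[:3,3],d/np.linalg.norm(d)
def plane(C,u,v,z):
    p,d=ray(C,u,v);return p+d*(z-p[2])/d[2]
def tri(rs):
    A=sum(np.eye(3)-np.outer(d,d) for p,d in rs);b=sum((np.eye(3)-np.outer(d,d))@p for p,d in rs);return np.linalg.solve(A,b)
def proj(C,P):
    f,F,cx,cy,E=C;q=np.linalg.inv(E)@np.append(P,1);return np.array([cx+F*q[0]/q[2],cy+F*q[1]/q[2]])
E
python3 - <<'E'
from h import *
print(robot.get_obs())
for n in("scene","top"):
    C=cam(n);cv2.imwrite(f"pics/{n}0.png",C[0][...,::-1]);print(n,C[1:])
    np.savez(f"{n}0.npz",f=C[0])
    hsv=cv2.cvtColor(C[0],cv2.COLOR_RGB2HSV);m=cv2.inRange(hsv,(5,140,120),(20,255,255))
    k,l,s,c=cv2.connectedComponentsWithStats(m)
    print([(list(s[i]),c[i].round(1)) for i in range(1,k) if s[i][4]>25])
E
```

```text
{'time': 0.0, 'q': array([ 1.06751005e+00,  5.28437118e-01,  1.43388438e+00, -4.85567610e-06,
        1.18138040e+00, -1.78514579e-01]), 'joint_velocities': array([ 0.00055022,  0.00125074,  0.00025268, -0.00045068,  0.0002179 ,
       -0.00087357]), 'joint_torque': array([-1.18498414e-03, -4.40038562e+01, -1.76590848e+01,  6.32358156e-02,
        5.83539088e-02, -1.76156364e-04]), 'position': array([0.19907715, 0.59172016, 0.23559514]), 'tool_rot': array([ 1.61672125e-01,  9.86843965e-01, -9.94683218e-04, -3.50481991e-04]), 'ft_force': array([-0.50619649,  0.07344438, -0.02461588]), 'moment': array([ 0.01933447, -0.02360208,  0.08109721]), 'grip_force': 0.0, 'grip_width': 0.08714564027166019}
scene (np.float64(408.98978094003604), 250.8533981354441, 189.26967935152626, array([[ 0.72042069, -0.40962849,  0.55964143, -0.0054903 ],
       [-0.69350338, -0.41750094,  0.58715078, -0.66776595],
       [-0.00686286, -0.81110879, -0.58485505,  0.70857755],
       [ 0.        ,  0.        ,  0.        ,  1.        ]]))
[([np.int32(171), np.int32(163), np.int32(25), np.int32(30), np.int32(489)], array([182.9, 179.9])), ([np.int32(269), np.int32(224), np.int32(33), np.int32(40), np.int32(919)], array([285.3, 245.9]))]
top (np.float64(435.5409491430321), 260.7041690721488, 187.51821919612908, array([[ 0.01661569, -0.98118869,  0.1923348 ,  0.33271075],
       [-0.99975234, -0.01345531,  0.01772623, -0.07102305],
       [-0.01480485, -0.1925817 , -0.98116925,  1.17487474],
       [ 0.        ,  0.        ,  0.        ,  1.        ]]))
[]
```

View pics/scene0.png

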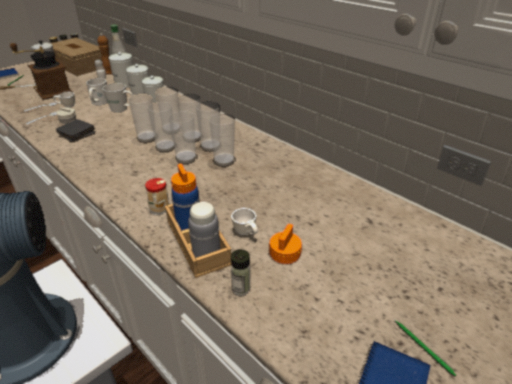

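View pics/top0.png

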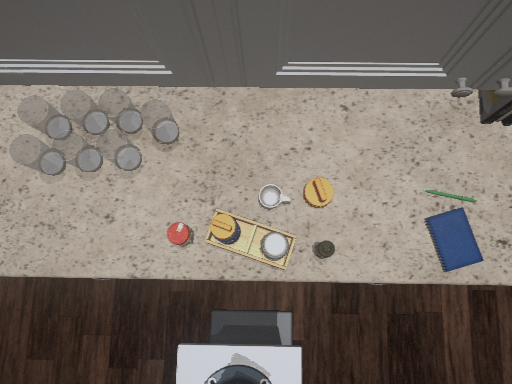

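The scene view shows the seated cap on the blue cylinder at (183,180). It also shows a lookalike orange cap lying on the worktop at (285,246). In the top view these are at (224,227) and (318,192). The honey jar is at (178,233), the spice jar at (324,249) and the mug at (271,197). I choose the cap on the blue cylinder and will check it in a close crop.

```bash
python3 - <<'E'
from h import *
a=np.load("scene0.npz")["f"];b=np.load("top0.npz")["f"]
A=cv2.resize(a[155:235,140:220],(400,400),interpolation=cv2.INTER_NEAREST);B=cv2.resize(b[200:270,190:260],(400,400),interpolation=cv2.INTER_NEAREST)
cv2.imwrite("pics/crop0.png",np.hstack([A,B])[...,::-1])
E
```

```text
(no output)
```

View pics/crop0.png

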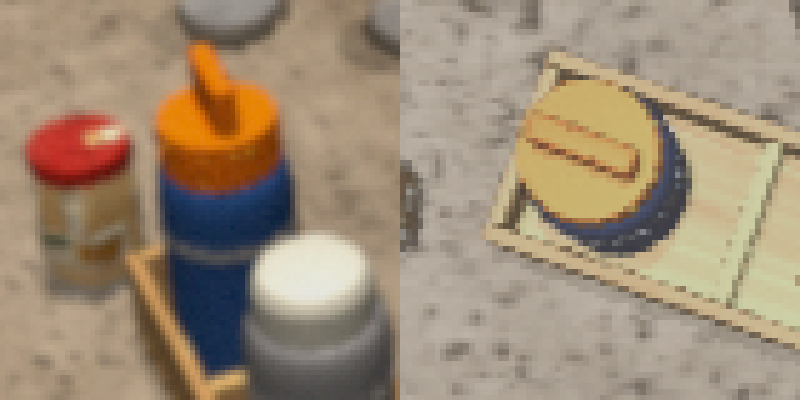

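The crop shows the ribbed orange cap with its turning bar on the blue cylinder, inside the caddy. Skirt-top centre is about (183.6,178) in scene and (223.3,226.3) in top. The bar is parallel to the caddy's long side.

```bash
python3 - <<'E'
from h import *
S=cam("scene");T=cam("top")
print("skirt top",tri([ray(S,183.6,178),ray(T,223.3,226.3)]))
print("T at .157",plane(T,223.3,226.3,.157),"S",plane(S,183.6,178,.157))
# bar top ends
e1=np.array([(525-400+0)/5.714+190,134/5.714+200]);e2=np.array([(636-400)/5.714+190,160/5.714+200])
p1,p2=plane(T,*e1,.184),plane(T,*e2,.184);print("bar",p1,p2,(p1+p2)/2,np.linalg.norm(p1-p2),np.degrees(np.arctan2(*(p1-p2)[[1,0]])))
print("barS",tri([ray(S,181.2,164.6),ray(T,*e1)]),tri([ray(S,186,172.5),ray(T,*e2)]))
print("other cap",plane(T,318,192,.02))
for n,u,v,z in(("honey",178,233,.086),("spice",324,248,.105),("mug",271,197,.05)):print(n,plane(T,u,v,z))
# wrist cam geometry
c=robot.camera("wrist");print(c["T_tool_cam"],c["fov_y"])
E
```

```text
skirt top [0.43892548 0.03326595 0.15658807]
T at .157 [0.43841384 0.03350254 0.157     ] S [0.43907612 0.032487   0.157     ]
bar [0.44173518 0.05708956 0.184     ] [0.43200215 0.01233756 0.184     ] [0.43686867 0.03471356 0.184     ] 0.045798179268202746 77.72992525461136
barS [0.44598579 0.05511987 0.18096649] [0.43283491 0.01164596 0.185315  ]
other cap [ 0.54891923 -0.20458896  0.02      ]
honey [0.42728073 0.15380642 0.086     ]
spice [ 0.39467045 -0.20812063  0.105     ]
mug [ 0.52827135 -0.07809839  0.05      ]
[[ 4.13800640e-05 -9.62952464e-01 -2.69671188e-01  7.48368733e-02]
 [ 9.99999185e-01  3.83987122e-04 -1.21771005e-03  6.81024661e-04]
 [ 1.27614716e-03 -2.69670918e-01  9.62951695e-01 -1.48162545e-01]
 [ 0.00000000e+00  0.00000000e+00  0.00000000e+00  1.00000000e+00]] 58.350968436083825
```

move_arm([
  {"hand":8.7,"travel":[-2.7,-3,-0.5],"twist":[0,0,0]},
  {"hand":8.7,"travel":[-2.7,-3,-0.5],"twist":[0,0,0]},
  {"hand":8.7,"travel":[-2.7,-3,-0.5],"twist":[0,0,0]},
  {"hand":8.7,"travel":[-2.7,-3,-0.5],"twist":[0,0,0]},
  {"hand":8.7,"travel":[-2.7,-3,-0.5],"twist":[0,0,0]},
])

```text
time: 0.67
position: [0.2796, 0.4054, 0.2617]
tool_rot: [0.161, 0.987, -0.0, 0.0]
ft_force: [1.5, 0.3, 0.0]
grip_width: 0.0872
grip_force: 0.0
```

move_arm([
  {"hand":8.7,"travel":[-2.7,-3,-0.5],"twist":[0,0,0]},
  {"hand":8.7,"travel":[-2.7,-3,-0.5],"twist":[0,0,0]},
  {"hand":8.7,"travel":[-2.7,-3,-0.5],"twist":[0,0,0]},
  {"hand":8.7,"travel":[-2.7,-3,-0.5],"twist":[0,0,0]},
  {"hand":8.7,"travel":[-2.7,-3,-0.5],"twist":[0,0,0]},
])

```text
time: 1.08
position: [0.3598, 0.2201, 0.287]
tool_rot: [0.161, 0.987, 0.0, 0.0]
ft_force: [0.6, 0.1, -0.4]
grip_width: 0.0865
grip_force: 0.0
```

move_arm([
  {"hand":8.7,"travel":[-2.7,-3,-0.5],"twist":[0,0,0]},
  {"hand":8.7,"travel":[-2.7,-3,-0.5],"twist":[0,0,0]},
  {"hand":8.7,"travel":[-2.7,-3,-0.5],"twist":[0,0,0]},
  {"hand":8.7,"travel":[-2.7,-3,-0.5],"twist":[0,0,0]},
  {"hand":8.7,"travel":[-2.7,-3,-0.5],"twist":[0,0,0]},
])

```text
time: 1.5
position: [0.4399, 0.0346, 0.312]
tool_rot: [0.162, 0.987, 0.0, 0.0]
ft_force: [-0.1, 0.7, -0.5]
grip_width: 0.087
grip_force: 0.0
```

move_arm([
  {"hand":8.7,"travel":[0,0,0],"twist":[0,0,7]},
  {"hand":8.7,"travel":[0,0,0],"twist":[0,0,7]},
  {"hand":8.7,"travel":[0,0,0],"twist":[0,0,7]},
  {"hand":8.7,"travel":[0,0,0],"twist":[0,0,7]},
  {"hand":8.7,"travel":[0,0,0],"twist":[0,0,7]},
])

```text
time: 1.92
position: [0.4395, 0.0363, 0.3115]
tool_rot: [0.454, 0.891, -0.0, -0.0]
ft_force: [0.4, -0.1, 1.4]
grip_width: 0.0868
grip_force: 0.0
```

move_arm([
  {"hand":8.7,"travel":[0,0,0],"twist":[0,0,7]},
  {"hand":8.7,"travel":[0,0,0],"twist":[0,0,7]},
  {"hand":8.7,"travel":[0,0,0],"twist":[0,0,7]},
  {"hand":8.7,"travel":[0,0,0],"twist":[0,0,7]},
  {"hand":8.7,"travel":[0,0,0],"twist":[0,0,7]},
])

```text
time: 2.33
position: [0.4395, 0.0366, 0.3116]
tool_rot: [0.701, 0.714, -0.0, -0.0]
ft_force: [-0.3, 0.1, 0.1]
grip_width: 0.0868
grip_force: 0.0
```

move_arm([
  {"hand":8.7,"travel":[0,0,0],"twist":[0,0,7]},
  {"hand":8.7,"travel":[0,0,0],"twist":[0,0,7]},
  {"hand":8.7,"travel":[0,0,0],"twist":[0,0,0]},
  {"hand":8.7,"travel":[0,0,0],"twist":[0,0,0]},
])

```text
time: 2.67
position: [0.4395, 0.0366, 0.3116]
tool_rot: [0.779, 0.626, -0.0, -0.0]
ft_force: [0.2, -0.2, -0.1]
grip_width: 0.0872
grip_force: 0.0
```

```bash
python3 - <<'E'
from h import *
C=cam("wrist");cv2.imwrite("pics/w1.png",C[0][...,::-1]);np.savez("w1.npz",f=C[0],F=C[1],cx=C[2],cy=C[3],E=C[4])
o=robot.get_obs();print(o["time"],o["position"],o["tool_rot"],o["q"],proj(C,np.array([.439,.034,.157])))
E
```

```text
2.7167 [0.43955452 0.03660355 0.31156258] [ 7.79552144e-01  6.26337332e-01 -2.60309338e-05  1.39271912e-05] [-1.71270582e-01  1.78421913e-01  1.76799760e+00 -6.17779838e-05
  1.19518668e+00  4.58566734e-02] [257.75487304 182.13271164]
```

View pics/w1.png

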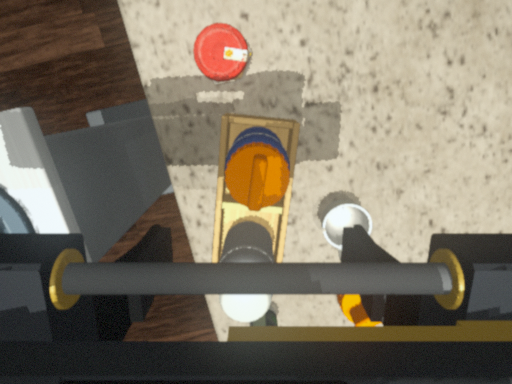

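The wrist view shows the cap at about (257,175) with its bar almost vertical in the image. Next I measure the bar and rim more exactly.

```bash
python3 - <<'E'
from h import *
d=np.load("w1.npz");f=d["f"];C=(f,float(d["F"]),float(d["cx"]),float(d["cy"]),d["E"])
hsv=cv2.cvtColor(f,cv2.COLOR_RGB2HSV);m=cv2.inRange(hsv,(5,140,60),(20,255,255))
m[:,:200]=0;m[230:]=0
for v in range(134,218,6):
    x=np.where(m[v])[0];print(v,x.min() if len(x) else 0,x.max() if len(x) else 0)
cv2.imwrite("pics/w1c.png",cv2.resize(f[122:218,212:304],None,fx=6,fy=6,interpolation=cv2.INTER_CUBIC)[...,::-1])
E
```

```text
134 0 0
140 0 0
146 243 271
152 235 278
158 231 283
164 227 287
170 225 289
176 225 289
182 225 288
188 227 286
194 230 284
200 234 280
206 247 267
212 0 0
```

View pics/w1c.png

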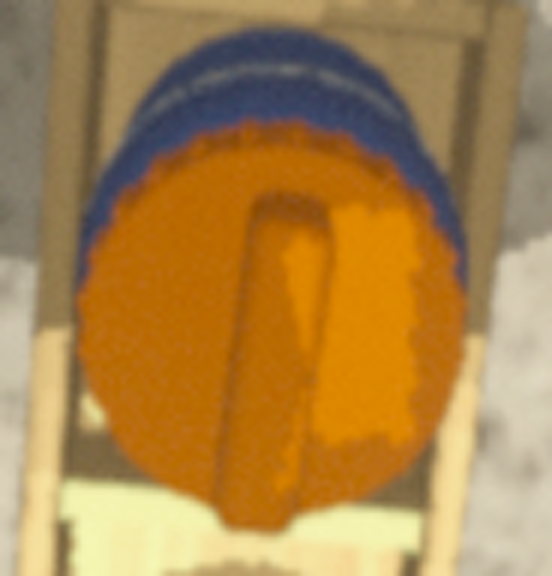

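```bash
python3 - <<'E'
from h import *
d=np.load("w1.npz");f=d["f"];C=(f,float(d["F"]),float(d["cx"]),float(d["cy"]),d["E"])
S=cam("scene");T=cam("top")
print("skirt W",plane(C,257,176.8,.157),"3view",tri([ray(C,257,176.8),ray(T,223.3,226.3)]))
a,b=plane(C,260.7,158.5,.184),plane(C,254.5,210,.184);print("bar",a,b,(a+b)/2,np.linalg.norm(a-b),np.degrees(np.arctan2(*(a-b)[[1,0]])))
e=[((525-400)/5.714+190,134/5.714+200),((636-400)/5.714+190,160/5.714+200)]
print("bar z",tri([ray(C,260.7,158.5),ray(T,*e[0])]),tri([ray(C,254.5,210),ray(T,*e[1])]))
# caddy sides: crop px
for u0,v0,u1,v1 in((55,0,20,576),(523,20,470,420)):
    p,q=[plane(C,u/6+212,v/6+122,.055) for u,v in((u0,v0),(u1,v1))];print(np.degrees(np.arctan2(*(p-q)[[1,0]])))
E
```

```text
skirt W [0.43939958 0.03900935 0.157     ] 3view [0.43928107 0.03529121 0.14243539]
bar [0.44701748 0.05959981 0.184     ] [0.43253218 0.01757754 0.184     ] [0.43977483 0.03858868 0.184     ] 0.0444487948871451 70.9806528113868
bar z [0.44490689 0.05801163 0.17097597] [0.43236231 0.01357378 0.17304655]
72.44324006367418
71.83249769813591
```

move_arm([
  {"hand":5,"travel":[0,0,3],"twist":[0,0,6]},
  {"hand":5,"travel":[0,0,3.5],"twist":[0,0,0]},
  {"hand":5,"travel":[0,0,3.5],"twist":[0,0,0]},
  {"hand":5,"travel":[0,0,2.5],"twist":[0,0,0]},
  {"hand":5,"travel":[0,0,1.2],"twist":[0,0,0]},
])

```text
time: 3.23
position: [0.4376, 0.0369, 0.1717]
tool_rot: [0.812, 0.584, -0.002, -0.002]
ft_force: [-1.0, -0.1, -0.1]
grip_width: 0.0614
grip_force: 0.0
```

move_arm([
  {"hand":0.8,"travel":[0,0,0],"twist":[0,0,0]},
  {"hand":0.8,"travel":[0,0,0],"twist":[0,0,0]},
  {"hand":0.8,"travel":[0,0,0],"twist":[0,0,0]},
  {"hand":0.8,"travel":[0,0,0],"twist":[0,0,0]},
  {"hand":0.8,"travel":[0,0,0],"twist":[0,0,0]},
], force=25)

```text
time: 3.65
position: [0.4401, 0.0366, 0.1755]
tool_rot: [0.812, 0.584, 0.001, 0.001]
ft_force: [-0.4, -0.5, -0.1]
grip_width: 0.0283
grip_force: 0.0
```

```bash
python3 - <<'E'
from h import *
C=cam("scene");D=cam("top")
cv2.imwrite("pics/g1.png",np.hstack([cv2.resize(C[0][100:220,120:240],(400,400)),cv2.resize(D[0][170:270,180:280],(400,400))])[...,::-1])
print(robot.get_obs())
E
```

```text
{'time': 3.75, 'q': array([-1.71144898e-01,  3.85434996e-01,  1.94413102e+00,  1.51303831e-05,
        8.10481804e-01,  1.53366515e-01]), 'joint_velocities': array([ 0.00110108,  0.00437158,  0.00272105,  0.00057142, -0.00012816,
        0.00014371]), 'joint_torque': array([-8.50687211e-03, -3.10361016e+01, -1.14446050e+01,  5.88204456e-02,
        2.07381311e-02, -8.37928383e-04]), 'position': array([0.4399249 , 0.03661423, 0.17529826]), 'tool_rot': array([8.12051361e-01, 5.83585461e-01, 5.45219133e-04, 5.47171303e-04]), 'ft_force': array([-0.23300458,  0.22235327, -0.03247814]), 'moment': array([-0.08504116,  0.16203439,  0.05247952]), 'grip_force': 0.0, 'grip_width': 0.020788915253944728}
```

View pics/g1.png

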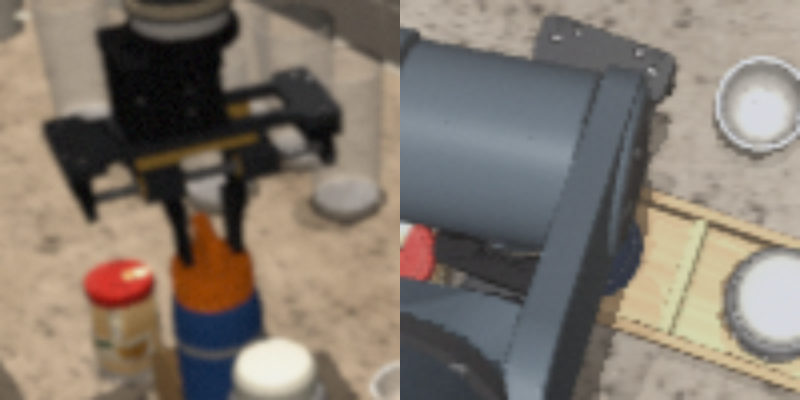

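The fingers straddle the orange bar symmetrically, at crop pixel (205,230), and are still closing. I'll finish the grip.

move_arm([
  {"hand":0.8,"travel":[0,0,0.1],"twist":[0,0,0]},
  {"hand":0.8,"travel":[0,0,0],"twist":[0,0,0]},
  {"hand":0.8,"travel":[0,0,0],"twist":[0,0,0]},
  {"hand":0.8,"travel":[0,0,0],"twist":[0,0,0]},
  {"hand":0.8,"travel":[0,0,0],"twist":[0,0,0]},
], force=25)

```text
time: 4.17
position: [0.4398, 0.0366, 0.1738]
tool_rot: [0.812, 0.583, 0.0, 0.0]
ft_force: [-1.2, -0.0, 4.0]
grip_width: 0.0122
grip_force: 25.0
```

```bash
cat > st.py <<'E'
from h import *
from scipy.spatial.transform import Rotation as R
o=robot.get_obs();M=R.from_quat(o["tool_rot"]).as_matrix()
print(round(o["time"],2),"p",o["position"].round(4),"yaw tool x",np.degrees(np.arctan2(M[1,0],M[0,0])).round(2),"F",o["ft_force"].round(2),"M",o["moment"].round(3),"grip",o["grip_width"].round(4),round(o["grip_force"],1),"Ftool",(M.T@o["ft_force"]).round(1),"q6",o["q"][5].round(3))
E
python3 st.py
```

```text
Traceback (most recent call last):
  File "st.py", line 4, in <module>
    print(round(o["time"],2),"p",o["position"].round(4),"yaw tool x",np.degrees(np.arctan2(M[1,0],M[0,0])).round(2),"F",o["ft_force"].round(2),"M",o["moment"].round(3),"grip",o["grip_width"].round(4),round(o["grip_force"],1),"Ftool",(M.T@o["ft_force"]).round(1),"q6",o["q"][5].round(3))
                                                                                                                                                                               ^^^^^^^^^^^^^^^^^^^^^
AttributeError: 'float' object has no attribute 'round'
```

move_arm([
  {"hand":0.8,"travel":[0,0,0],"twist":[0,0,-2.5]},
  {"hand":0.8,"travel":[0,0,0],"twist":[0,0,-2.5]},
  {"hand":0.8,"travel":[0,0,0],"twist":[0,0,-2.5]},
  {"hand":0.8,"travel":[0,0,0],"twist":[0,0,-2.5]},
  {"hand":0.8,"travel":[0,0,0],"twist":[0,0,-2]},
])

```text
time: 4.58
position: [0.4401, 0.0366, 0.1738]
tool_rot: [0.747, 0.665, 0.001, 0.0]
ft_force: [0.0, -0.4, 3.9]
grip_width: 0.0125
grip_force: 25.0
```

```bash
sed -i 's/o\["grip_width"\].round(4)/round(o["grip_width"],4)/' st.py; python3 st.py
```

```text
4.58 p [0.4401 0.0366 0.1738] yaw tool x 83.37 F [ 0.04 -0.36  3.93] M [-0.154  0.121 -0.591] grip 0.0125 25.0 Ftool [-0.3  0.1 -3.9] q6 -0.056
```

move_arm([
  {"hand":0.8,"travel":[0,0,0],"twist":[0,0,3]},
  {"hand":0.8,"travel":[0,0,0],"twist":[0,0,3]},
  {"hand":0.8,"travel":[0,0,0],"twist":[0,0,3]},
  {"hand":0.8,"travel":[0,0,0],"twist":[0,0,3]},
])

```text
time: 4.92
position: [0.4401, 0.0364, 0.1739]
tool_rot: [0.813, 0.583, 0.0, 0.001]
ft_force: [-0.1, -0.5, 4.4]
grip_width: 0.0114
grip_force: 25.0
```

```bash
python3 st.py
```

```text
4.92 p [0.4401 0.0364 0.1739] yaw tool x 71.27 F [-0.13 -0.49  4.35] M [-0.089  0.127  0.039] grip 0.0114 25.0 Ftool [-0.5  0.  -4.4] q6 0.156
```

move_arm([
  {"hand":0.8,"travel":[0,0,0],"twist":[0,0,3]},
  {"hand":0.8,"travel":[0,0,0],"twist":[0,0,3]},
  {"hand":0.8,"travel":[0,0,0],"twist":[0,0,3]},
  {"hand":0.8,"travel":[0,0,0],"twist":[0,0,3]},
])

```text
time: 5.25
position: [0.44, 0.0364, 0.1739]
tool_rot: [0.869, 0.495, 0.0, 0.0]
ft_force: [-0.1, -0.3, 4.2]
grip_width: 0.0117
grip_force: 25.0
```

```bash
python3 st.py
```

```text
5.25 p [0.44   0.0364 0.1739] yaw tool x 59.28 F [-0.13 -0.31  4.22] M [-0.1    0.146  0.037] grip 0.0117 25.0 Ftool [-0.3  0.1 -4.2] q6 0.365
```

Counter-clockwise jams at about 0.6 Nm. Clockwise runs freely, so I continue that way.

move_arm([
  {"hand":0.8,"travel":[0,0,0],"twist":[0,0,6]},
  {"hand":0.8,"travel":[0,0,0],"twist":[0,0,6]},
  {"hand":0.8,"travel":[0,0,0],"twist":[0,0,6]},
  {"hand":0.8,"travel":[0,0,0],"twist":[0,0,6]},
  {"hand":0.8,"travel":[0,0,0],"twist":[0,0,6]},
])

```text
time: 5.67
position: [0.44, 0.0364, 0.1739]
tool_rot: [0.968, 0.252, 0.0, 0.0]
ft_force: [-0.8, 0.1, 4.7]
grip_width: 0.012
grip_force: 25.0
```

```bash
python3 st.py
```

```text
5.67 p [0.44   0.0364 0.1739] yaw tool x 29.13 F [-0.76  0.12  4.74] M [-0.096  0.22   0.067] grip 0.012 25.0 Ftool [-0.6 -0.5 -4.7] q6 0.891
```

move_arm([
  {"hand":0.8,"travel":[0,0,0],"twist":[0,0,6]},
  {"hand":0.8,"travel":[0,0,0],"twist":[0,0,6]},
  {"hand":0.8,"travel":[0,0,0],"twist":[0,0,6]},
  {"hand":0.8,"travel":[0,0,0],"twist":[0,0,6]},
  {"hand":0.8,"travel":[0,0,0],"twist":[0,0,6]},
])

```text
time: 6.08
position: [0.4399, 0.0365, 0.1738]
tool_rot: [1.0, -0.008, 0.0, 0.0]
ft_force: [1.0, -1.2, 4.5]
grip_width: 0.012
grip_force: 25.0
```

```bash
python3 st.py
```

```text
6.08 p [0.4399 0.0365 0.1738] yaw tool x -0.87 F [ 0.96 -1.22  4.49] M [-0.078  0.323  0.072] grip 0.012 25.0 Ftool [ 1.   1.2 -4.5] q6 1.415
```

move_arm([
  {"hand":0.8,"travel":[0,0,-0.3],"twist":[0,0,6]},
  {"hand":0.8,"travel":[0,0,-0.5],"twist":[0,0,0]},
  {"hand":0.8,"travel":[0,0,-0.5],"twist":[0,0,0]},
])

```text
time: 6.33
position: [0.4393, 0.0366, 0.1865]
tool_rot: [0.998, -0.056, -0.001, -0.0]
ft_force: [-0.1, -0.5, -0.2]
grip_width: 0.0115
grip_force: 25.0
```

```bash
python3 st.py
```

```text
6.33 p [0.4393 0.0366 0.1865] yaw tool x -6.46 F [-0.08 -0.48 -0.24] M [-0.022  0.225 -0.016] grip 0.0115 25.0 Ftool [-0.   0.5  0.2] q6 1.512
```

No resistance, so the cap lifts. I raise it about 12 cm in total.

move_arm([
  {"hand":0.8,"travel":[0,0,-2],"twist":[0,0,0]},
  {"hand":0.8,"travel":[0,0,-2.5],"twist":[0,0,0]},
  {"hand":0.8,"travel":[0,0,-2.5],"twist":[0,0,0]},
  {"hand":0.8,"travel":[0,0,-2.5],"twist":[0,0,0]},
  {"hand":0.8,"travel":[0,0,-2],"twist":[0,0,0]},
])

```text
time: 6.75
position: [0.4398, 0.0366, 0.3036]
tool_rot: [0.998, -0.056, 0.001, 0.0]
ft_force: [0.8, -0.3, -1.2]
grip_width: 0.0119
grip_force: 25.0
```

move_arm([
  {"hand":0.8,"travel":[0,0,-0.5],"twist":[0,0,0]},
  {"hand":0.8,"travel":[0,0,0],"twist":[0,0,0]},
  {"hand":0.8,"travel":[0,0,0],"twist":[0,0,0]},
  {"hand":0.8,"travel":[0,0,0],"twist":[0,0,0]},
  {"hand":0.8,"travel":[0,0,0],"twist":[0,0,0]},
])

```text
time: 7.17
position: [0.4387, 0.0367, 0.305]
tool_rot: [0.998, -0.057, -0.002, -0.0]
ft_force: [0.1, 0.4, -0.5]
grip_width: 0.0114
grip_force: 25.0
```

```bash
python3 st.py; python3 - <<'E'
from h import *
C=cam("scene");cv2.imwrite("pics/end.png",cv2.resize(C[0][80:290,90:300],(600,600))[...,::-1])
E
```

```text
7.17 p [0.4387 0.0367 0.305 ] yaw tool x -6.59 F [ 0.14  0.38 -0.47] M [-0.091  0.175  0.063] grip 0.0114 25.0 Ftool [ 0.1 -0.4  0.5] q6 1.514
```

View pics/end.png

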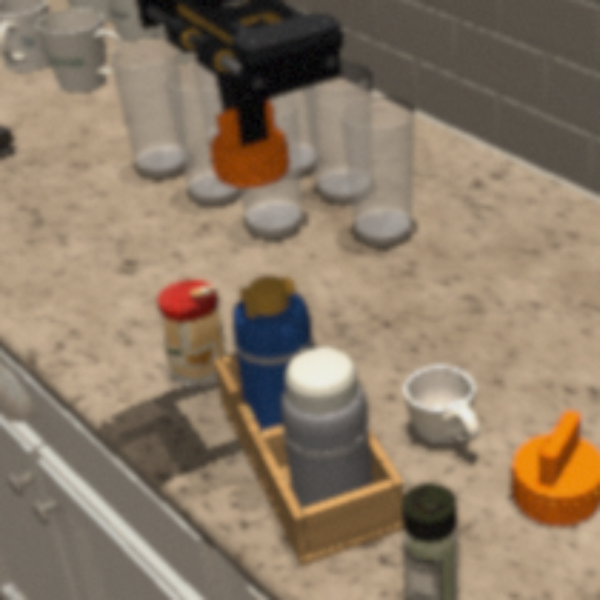

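The cap hangs level in the fingers at crop pixel (250,150). The neck at (270,295) is bare and the three bystanders have not moved.

```bash
python3 -c "
from rig import robot
print(robot.hand_in())"
```

```text
the job is handed in; nothing more can be done
None
```

I unscrewed the cap clockwise (left-hand thread), lifted it about 13 cm straight up, and handed the job in with it held level in the gripper and the honey jar, spice jar and mug where they stood; the hand-in returned no verdict.

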